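# Dock the chamber, fit the vacuum manifold lid and hold it down on its gasket

### The job

Get the extraction unit ready to pull vacuum: first push the carrier with the open collection chamber along its rails until it clicks in at the suction station against the white pump block, then take the lid from its drip tray, set it on the chamber, easing it about until it drops over the two locating pins that it hides, and press it down so that it squeezes the rubber gasket firmly. Finish while still holding the lid pressed down, since the pump needs that to take hold: do not let go. Leave the glassware and the other things on the bench where they are.

Things in the scene. Friction and masses are not known exactly. Their poses are not given: they have to be found in the camera images.
- chamber_top (a point): Centre of the mouth of the open clear collection chamber, at the top face of its black rubber gasket when not squeezed, 118 mm above the bench. The chamber is 100 mm (this point's x) by 150 mm (its y) outside and moves with its carrier on rails along y; +y points to the white pump block, z is up. A lid seated on the free gasket has its underside at this height.
- push_wall (a point): Centre of the flat rear end wall of the chamber, the one turned away from the pump block (outward is -y): the place to push. The wall is 100 mm wide and reaches from 40 mm below to 30 mm above this point (which is 80 mm above the bench). The rails' base, at most 31 mm high, lies below and reaches beyond this wall.
- pin (a point): Tip of one of the chamber's two upright steel locating pins, 8 mm in diameter with a rounded nose, 8 mm above the free gasket. They stand in the gasket's short sides, 66 mm either way along y from chamber_top; this is the one next to the pump block. They vanish from sight under the lid.
- carrier (a joint): Place of the carrier on its rails, m: 0 at the loading station, 0.120 docked at the suction station near the pump block. There a spring ball drops into a notch from within about 2 mm and holds the carrier with about 5 N (so too at 0). In between it slides with 1 to 2 N of friction and stays where it is left. Hard stop at 0.122. At the start it is anywhere from 0 to 0.06.
- gasket (a joint): How far the gasket is squeezed down, m: 0 free, 0.005 fully squeezed. It begins to give at about 5 N and is fully squeezed at about 14 N, the lid's weight (about 3 N, which alone does not squeeze it) included.
- lid_grip (a point): Centre of the lid's grip bar. The lid is a white plate 100 mm (its x) by 150 mm (its y), 14 mm thick, about 0.3 kg, the same either way round; its underside is 53 mm below this point. The bar runs along y: 16 mm thick, 90 mm long, 26 mm high; 26 mm of space under it. Eight valves, 17 mm high, stand on the plate 25 mm either side of the bar and 30 and 50 mm from its middle, clear of the fingers.
- lid_hole (a point): Mouth, in the lid's underside, of one of its two blind holes for the pins, 11.5 mm wide and 14 mm deep, each under a round boss, 66 mm either way along the lid's y from its middle. Eight steel tips, 6 mm long, also stand out below; they pass inside the chamber.
- unit: Base of the extraction unit, fixed to the bench, 120 x 366 mm: rails along y and at the +y end the white pump block, 102 mm high (gauge on top up to 113 mm). Origin on the bench under the middle of the base. The docked chamber's middle is 20 mm from it towards +y.
- tray: Fixed steel drip tray under the lid, 82 x 130 mm and 36 mm high; origin on the bench under its centre. At the start the lid lies on its rim.
- beaker: Bystander, to be left alone: empty glass beaker, 68 mm wide and 90 mm tall; body origin at the centre of its foot.
- flask: Bystander, to be left alone: conical glass flask, 76 mm wide at the foot and 102 mm tall; body origin at the centre of its foot.
- vial_rack: Bystander, to be left alone: white rack of six capped vials, 48 x 150 mm and 58 mm tall; body origin under its centre.
- dropper_bottle: Bystander, to be left alone: amber dropper bottle, 34 mm wide and 62 mm tall; body origin at the centre of its foot.
- spatula: Bystander, to be left alone: flat steel lab spatula, 170 mm long, lying on the bench; body origin under its middle, x along it.
- wash_bottle: Bystander, to be left alone: white wash bottle with a bent spout, 62 mm wide and about 152 mm tall; body origin at the centre of its foot.
- cork_ring: Bystander, to be left alone: cork flask ring, 90 mm wide and 22 mm tall, lying flat; body origin under its centre.
There are look-alikes about, which are no part of the job. What is shaped like the part that bears lid_grip but orange is not meant.

How it is judged:
On the way, in this order (a step that is already met when the one before it is completed fails the run):
1. The carrier stands in the suction station's notch against the pump, with the lid not yet on (value of joint carrier above 0.118 m), for 0.2 s.
2. The lid has dropped over both locating pins, onto the gasket (value of joint carrier above 0.118 m and x of lid_grip in the frame of chamber_top between -0.004 and 0.004 m and y of lid_grip in the frame of chamber_top between -0.004 and 0.004 m and angle between the y axis of lid_grip and the y axis of chamber_top, either way round below 0.06 rad and z of lid_grip in the frame of chamber_top below 0.056 m), for 0.1 s.
At the end, for the whole second after the job is handed in: Carrier docked (above 0.118 m); lid on both pins, within 4 mm and 0.06 rad of the chamber (either way round), level within 0.04 rad, under 52 mm grip height over chamber_top; gasket squeezed more than 2 mm; fingers still on the lid with more than 4 N (value of joint carrier above 0.118 m and x of lid_grip in the frame of chamber_top between -0.004 and 0.004 m and y of lid_grip in the frame of chamber_top between -0.004 and 0.004 m and angle between the y axis of lid_grip and the y axis of chamber_top, either way round below 0.06 rad and z of lid_grip in the frame of chamber_top below 0.052 m and angle between lid_grip's own z axis and vertical below 0.04 rad and value of joint gasket above 0.002 m and contact force between the fingers and lid above 4 N); the arm keeps its last pose, push and grip.
It fails at once if one of the bystanders (glassware, rack, bottles, spatula, cork ring) is shifted by more than 40 mm (distance of any of beaker, flask, vial_rack, dropper_bottle, spatula, wash_bottle, cork_ring from where it was at the start of the episode above 0.04 m).
It fails at once if the lid is tipped by more than 0.6 rad (angle between lid_grip's own z axis and vertical above 0.6 rad).
It also fails if it takes over 64 s, if anything falls off the work surface, if the arm or the gripper's body presses on something with over 40 N, if the wrist force passes 120 N, or if a joint passes its speed limit or range.

### The arm

A 6-joint arm with a two-finger parallel gripper is mounted at the origin on the work surface. World frame = base frame: x ahead of the robot, y to its left, z up, the work surface at z = 0. Lengths are in m, angles in rad, forces in N, time in s.
With the tool pointing down it reaches from about 0.275 to 1 m from the base axis. Payload 8.4 kg.
Tool frame: the origin (TCP) lies at the very end of the fingers, on their centre line; the grasp point (between the pads) lies 19 mm behind it; z points along the fingers, y is the line along which they close (so a half turn about z gives the same grasp; the last joint's range is limited). The gripper opens to 85 mm and grips with 20 to 120 N. Pads are 22 mm wide; open, the fingers measure 114 mm over their backs; the gripper's body (76 mm by 85 mm) begins 54 mm behind the grasp point. The pads swing forward as they close: fully open they stand 13 mm farther back than shut.
Start: joints at [-1.342, 0.353, 1.633, -0, 1.155, -0.002], TCP at [0.143, -0.608, 0.204] pointing down, gripper open.
Joint ranges: [-2.63, 2.63], [-0.92, 2.1], [0.06, 2.66], [-1.3, 4.44], [0, 2.69], [-3.02, 3.02]. Speed limits (rad/s): [2.22, 2.22, 2.79, 3.14, 3.14, 3.14].

### API

Orientations are given as a rotation vector (axis times angle).
In Python, from station import env gives the robot as it stands. Calls block until the motion is done:
- env.reach(position, orientation): joint-space move of the TCP to a pose.
- env.move_linear(position, orientation=None, rate=0.15, guard=None): straight line of the TCP; orientation=None keeps the orientation; rate is the mean speed in m/s. With guard (N) it stops when the force on the tool has changed by that much, and returns True; else False.
- env.goto_joints(angles): joint-space move.
- env.open() and env.clamp(): open the fingers fully, or close them until they stop; the grip force is fixed at half the most.
- env.pause(seconds).
- env.inverse_kinematics(position, orientation): joint angles nearest the present ones, or None.
- env.grab_frame(name): name is "scene" or "top" or "wrist"; returns a dict with "frame" (400x640x3 uint8, red, green, blue), "fov_y" (degrees; the focal length in pixels is half the picture's height over the tangent of half this angle, whatever the lens; pixels are square), "cx", "cy" (the principal point, pixels), "distortion" ([k1, k2, p1, p2, k3] as OpenCV has them; the pictures are not rectified), "origin" and "orientation" of the camera in the world; the wrist camera has in their place "tool_from_camera" (4x4, takes a point from camera to tool coordinates, whose origin is the TCP and whose axes are the flange's). Camera axes: x right, y down, z forward; pixel columns grow to the right and rows downward; lengths in m; the calibration is good to about 2 mm. A picture is of the moment at which its call begins: read the wrist's pose just before it. There is no depth.
A pose or a line that the arm cannot do raises env.PlanningError and nothing moves.
- env.finish_job(): hands the job in; it is judged then, once.
Readings, each from a call of its own:
- env.get_time(): time.
- env.get_joint_pos(): joint angles.
- env.get_joint_vel(): joint speeds.
- env.get_joint_torque(): joint torques, N m.
- env.get_ee_pos(): TCP position.
- env.get_orientation(): TCP orientation.
- env.get_wrist_force(): force on the tool from outside, world axes, zero at the start.
- env.get_torque(): the same for the moment, N m.
- env.get_width(): finger opening in m.
- env.get_grasp_force(): force on a finger pad.
Only numpy, scipy, OpenCV 4.12 (cv2) and the standard library are available. Lean on these libraries where they do the work, as an engineer would, in place of code of your own. Each camera call takes 0.05 s, during which the arm holds its last target. There are 200 camera calls.

## Working session

There is one attempt and no reset: what is moved stays moved. The work goes in short steps, each a Python script; the robot and the scene stay as the last script left them, time stands still between calls to the robot, and variables do not carry over. Pictures are saved under pics/ and viewed, at most 10 in all, crops included, and the job is handed in when it is done.

```bash
mkdir -p pics; ls; cat > h.py <<'E'
import numpy as np, cv2, pickle
from scipy.spatial.transform import Rotation as R
def K(f):
    h=f['frame'].shape[0]; fl=h/2/np.tan(np.radians(f['fov_y'])/2)
    return np.array([[fl,0,f['cx']],[0,fl,f['cy']],[0,0,1.]])
def rot(o):
    o=np.array(o,float)
    return o if o.shape==(3,3) else R.from_rotvec(o).as_matrix()
def ray(f,uv):
    p=cv2.undistortPoints(np.array(uv,float).reshape(-1,1,2),K(f),np.array(f['distortion'],float)).reshape(-1,2)
    d=np.c_[p,np.ones(len(p))]@rot(f['orientation']).T
    return np.array(f['origin'],float),d
def plane(f,uv,z):
    o,d=ray(f,uv); return o+d*((z-o[2])/d[:,2])[:,None]
def proj(f,P):
    M=rot(f['orientation']); rv=cv2.Rodrigues(M.T)[0]; t=-M.T@np.array(f['origin'])
    return cv2.projectPoints(np.array(P,float).reshape(-1,1,3),rv,t,K(f),np.array(f['distortion'],float))[0].reshape(-1,2)
def save(f,n): cv2.imwrite('pics/'+n,f['frame'][:,:,::-1])
E
python3 - <<'E'
from h import *
from station import env
for n in('scene','top'):
    f=env.grab_frame(n); save(f,n+'0.png'); pickle.dump(f,open(n+'0.pkl','wb'))
    print(n,f['fov_y'],f['cx'],f['cy'],f['distortion'],f['origin'],f['orientation'])
print(env.get_orientation(),env.get_wrist_force())
E
```

```text
pics
scene 50.18791931422746 313.97516160773637 191.5985700783199 [-0.03317662  0.          0.          0.          0.        ] [ 1.42748171 -0.07575887  0.89340675] [-1.78286244 -1.63739532  0.70750942]
top 57.15692566780704 315.6737544417066 198.31008881263637 [-0.01028525  0.          0.          0.          0.        ] [0.43544747 0.04221972 1.02216005] [-2.13769884  2.17237164 -0.17192054]
[-3.11942978e+00 -3.61627161e-01  2.03092303e-04] [ 0.05506817  0.78166581 -0.44881802]
```

View pics/top0.png

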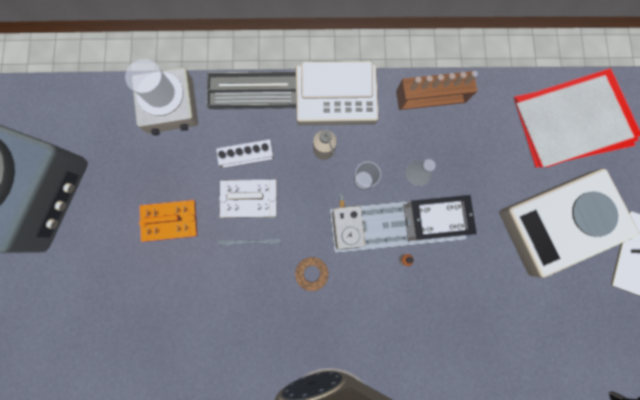

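View pics/scene0.png

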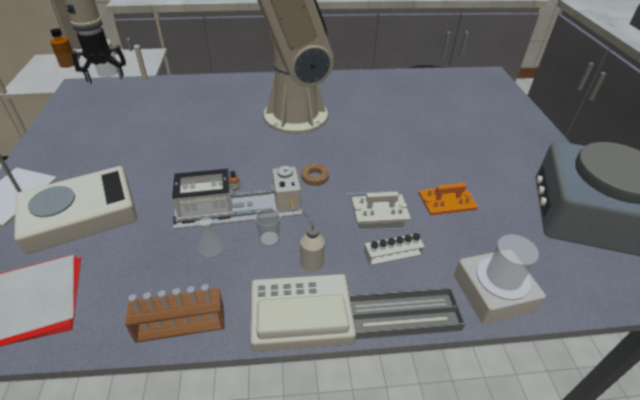

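Top view: the white lid is at about (248,198) and the orange look-alike at (168,220). The chamber is at (443,216) and the pump block at (350,230). White plate with a white bar on a tray fits the lid description; orange is excluded. I'll confirm this in an enlarged crop.

```bash
python3 - <<'E'
from h import *
f=pickle.load(open('top0.pkl','rb')); im=f['frame']
a=cv2.resize(im[170:250,205:285],None,fx=5,fy=5,interpolation=cv2.INTER_CUBIC)
b=cv2.resize(im[185:265,325:485],None,fx=5,fy=5,interpolation=cv2.INTER_CUBIC)
c=np.zeros((600,800,3),np.uint8); c[:400]=b[:400]; c[400:,:]=0
cv2.imwrite('pics/c1.png',np.vstack([b[:320],np.hstack([a[:280],np.zeros((280,400,3),np.uint8)])])[:,:,::-1])
def rect(m,roi,z):
    x0,y0,x1,y1=roi; mm=np.zeros(im.shape[:2],np.uint8); mm[y0:y1,x0:x1]=m[y0:y1,x0:x1]*255
    n,l,s,_=cv2.connectedComponentsWithStats(mm); k=1+np.argmax(s[1:,4])
    c=max(cv2.findContours((l==k).astype(np.uint8),0,2)[0],key=cv2.contourArea)
    P=plane(f,c.reshape(-1,2),z)[:,:2]*1000
    r=cv2.minAreaRect(P.astype(np.float32)); return s[k],r
g=im.astype(int)
print('lid',rect(g.min(2)>150,(205,170,290,225),.050))
print('orange',rect((g[:,:,0]-g[:,:,2]>80),(130,190,210,250),.050))
print('gasket',rect(g.max(2)<70,(400,185,485,250),.118))
print('pump',rect((g.min(2)>130),(325,195,375,260),.102))
E
```

```text
lid (array([ 219,  179,   58,   39, 2150], dtype=int32), ((579.184326171875, 206.4210968017578), (101.47855377197266, 152.33302307128906), 0.5125468969345093))
orange (array([ 139,  200,   58,   42, 2009], dtype=int32), ((522.2091064453125, 418.0638427734375), (96.43379974365234, 147.74159240722656), 5.0243072509765625))
gasket (array([412, 196,  64,  43, 662], dtype=int32), ((513.8333129882812, -290.30401611328125), (94.36163330078125, 147.70065307617188), 4.813917636871338))
pump (array([ 329,  204,   46,   49, 1829], dtype=int32), ((490.8883361816406, -68.8533935546875), (114.24654388427734, 115.41228485107422), 4.707916736602783))
```

View pics/c1.png

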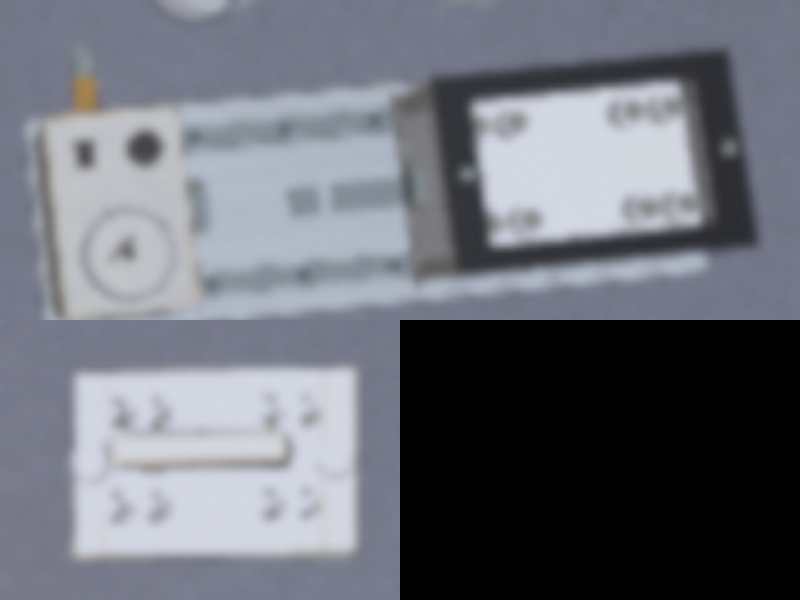

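The crop confirms the lid: white plate, white bar at crop (200,450). The open chamber has its black gasket and pins at about px (418,220) and (471,215). The sizes match: lid 101x152, gasket 94x148. Next I cross-check the pins and push.

```bash
cat >> h.py <<'E'
def down(phi):
    "tool z down, tool y at angle phi in the xy plane"
    y=np.array([np.cos(phi),np.sin(phi),0]); z=np.array([0,0,-1.]); return R.from_matrix(np.c_[np.cross(y,z),y,z]).as_rotvec()
E
python3 - <<'E'
from h import *
from station import env
f=pickle.load(open('top0.pkl','rb'))
p=plane(f,[(418.4,219.8),(471,214.6)],.126); print('pins',p,np.linalg.norm(p[0]-p[1]),p.mean(0))
print('dropper,flask,beaker',plane(f,[(406,260),(420,175),(368,175)],.05)[:,:2])
ph=np.radians(4.8); ey=np.array([-np.sin(ph),np.cos(ph),0])
c=p.mean(0)[:2]*.5+.5*np.array([.5138,-.2903]); c=np.r_[c,0]
w=c-75*ey/1000
o=min((down(ph),down(ph+np.pi)),key=lambda o:(lambda q:9 if q is None else abs(q[5]))(env.inverse_kinematics(w-.06*ey+[0,0,.07],o)))
print('wall',w,'ori',o)
env.clamp()
env.reach(w-.06*ey+[0,0,.2],o)
env.move_linear(w-.06*ey+[0,0,.07])
print('t',env.get_time(),env.get_ee_pos(),env.get_wrist_force(),env.get_width(),env.get_joint_pos()[5])
g=env.move_linear(w+.15*ey+[0,0,.07],rate=.04,guard=14)
e=np.array(env.get_ee_pos()); print('hit',g,'advance',(e-w)@ey,e,env.get_wrist_force(),env.get_time())
E
```

```text
pins [[ 0.50683659 -0.22550012  0.126     ]
 [ 0.51756809 -0.35705886  0.126     ]] 0.13199571386217898 [ 0.51220234 -0.29127949  0.126     ]
dropper,flask,beaker [[ 0.40779039 -0.20949255]
 [ 0.63455967 -0.25954434]
 [ 0.63649545 -0.11797479]]
wall [ 0.51927701 -0.36552671  0.        ] ori [2.12646857 2.3125172  0.        ]
t 3.4417 [ 0.52482308 -0.42591235  0.07099225] [ 0.77602695 -0.36707976  0.5528796 ] -0.00040068833984628974 -0.767506756585306
hit True advance 0.10381554123963192 [ 0.51040291 -0.26209097  0.06999697] [-0.06491262 -3.29378523  1.57269329] 7.0167
```

```bash
python3 - <<'E'
from h import *
from station import env
ph=np.radians(4.8); ey=np.array([-np.sin(ph),np.cos(ph),0])
e0=np.array(env.get_ee_pos())
for k in range(2):
    g=env.move_linear(e0+.04*ey,rate=.02,guard=12)
    e=np.array(env.get_ee_pos()); print('hit',g,'adv',(e-e0)@ey,env.get_wrist_force())
    env.pause(.2); print(env.get_wrist_force())
e=np.array(env.get_ee_pos())
env.move_linear(e-.03*ey,rate=.08)
env.move_linear(e-.03*ey+[0,0,.13],rate=.25)
q=env.get_ee_pos(); env.reach([.45,.2064,.25],down(np.radians(.5)+(0 if 1 else 0)))
f=env.grab_frame('top'); save(f,'top1.png'); pickle.dump(f,open('top1.pkl','wb'))
im=f['frame']; b=cv2.resize(im[150:270,200:480],None,fx=2.8,fy=2.8,interpolation=cv2.INTER_CUBIC); cv2.imwrite('pics/c2.png',b[:,:,::-1])
print(env.get_time(),env.get_joint_pos())
E
```

```text
hit True adv -0.00012270904613911557 [ 0.09101845 -2.11021219  1.79256695]
[ 0.18879435 -2.09054584  0.61453774]
hit True adv -0.0002876107840526208 [ 1.33063415e-03 -1.59034570e+00  1.59196173e+00]
[ 1.13137103 -2.00493944  1.54107353]
11.45 [ 4.25585507e-01  1.03978033e-01  1.85125660e+00 -2.14690257e-04
  1.18660269e+00  4.17957239e-01]
```

View pics/c2.png

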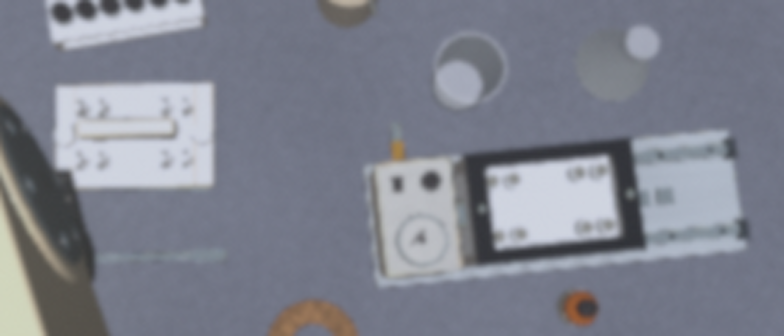

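```bash
python3 - <<'E'
from h import *
f=pickle.load(open('top1.pkl','rb')); g=f['frame'].astype(float).mean(2)
def spot(u,v,r=4):
    s=g[v-r:v+r+1,u-r:u+r+1]; w=np.clip(s-(s.min()+.5*(s.max()-s.min())),0,None)
    y,x=np.mgrid[v-r:v+r+1,u-r:u+r+1]; return (x*w).sum()/w.sum(),(y*w).sum()/w.sum(),s.max()
for r in (2,3):
    a,b=spot(372,224,r),spot(425,219,r); p=plane(f,[a[:2],b[:2]],.125); d=p[0]-p[1]
    print(r,a,b,p[:,:2],np.linalg.norm(d),'centre',p.mean(0),'yaw',np.degrees(np.arctan2(-d[0],d[1])))
print('base end',plane(f,[(464.3,217.9)],.03))
f0=pickle.load(open('top0.pkl','rb')); print('bar',plane(f0,[(245.2,195.8)],.102))
im=f['frame'].astype(int); m=(im.min(2)>150); m[:, :217]&=True
for F in (f0,f):
  im=F['frame'].astype(int)
  for th in(140,160,175):
    mm=np.zeros((400,640),np.uint8); mm[172:225,212:285]=(im.min(2)>th)[172:225,212:285]
    n,l,s,_=cv2.connectedComponentsWithStats(mm);k=1+np.argmax(s[1:,4])
    c=max(cv2.findContours((l==k).astype(np.uint8),0,2)[0],key=cv2.contourArea)
    print(th,cv2.minAreaRect((plane(F,c.reshape(-1,2),.05)[:,:2]*1000).astype(np.float32)))
# gasket outer
  mm=np.zeros((400,640),np.uint8); mm[190:260,366:433]=(im.max(2)<75)[190:260,366:433]
  n,l,s,_=cv2.connectedComponentsWithStats(mm);k=1+np.argmax(s[1:,4])
  c=max(cv2.findContours((l==k).astype(np.uint8),0,2)[0],key=cv2.contourArea)
  print('gasket',cv2.minAreaRect((plane(F,c.reshape(-1,2),.118)[:,:2]*1000).astype(np.float32)))
E
```

```text
2 (np.float64(373.1857451403888), np.float64(223.55723542116633), np.float64(124.0)) (np.float64(425.27292340884566), np.float64(218.49514563106797), np.float64(113.66666666666667)) [[ 0.49949546 -0.11381104]
 [ 0.5098576  -0.24301422]] 0.12961804186532702 centre [ 0.50467653 -0.17841263  0.125     ] yaw 4.585328084882492
3 (np.float64(374.94983991462107), np.float64(223.18569903948773), np.float64(182.0)) (np.float64(427.5867768595042), np.float64(217.05430932703663), np.float64(155.0)) [[ 0.50033586 -0.11818519]
 [ 0.5133221  -0.24896717]] 0.1314251406520978 centre [ 0.50682898 -0.18357618  0.125     ] yaw 5.670701393082935
base end [[ 0.51762279 -0.38064168  0.03      ]]
bar [[0.57650163 0.20374673 0.102     ]]
140 ((578.7852783203125, 207.09434509277344), (153.88507080078125, 102.56932067871094), 89.18000793457031)
160 ((578.82373046875, 207.8531494140625), (99.96898651123047, 149.4399871826172), 0.23816488683223724)
175 ((578.7652587890625, 207.09852600097656), (148.5272674560547, 97.13693237304688), 89.17803955078125)
gasket ((510.40179443359375, -242.44778442382812), (93.87116241455078, 52.79542541503906), 4.494152545928955)
140 ((578.7870483398438, 207.0943145751953), (153.88507080078125, 102.56582641601562), 89.18000793457031)
160 ((578.7567138671875, 207.7156982421875), (149.83041381835938, 97.17343139648438), 89.17737579345703)
175 ((578.7666625976562, 207.09849548339844), (148.5270233154297, 97.13341522216797), 89.17820739746094)
gasket ((504.7091064453125, -175.1785888671875), (93.6454086303711, 147.38865661621094), 4.809148788452148)
```

The carrier has docked by the pump. The pins are near px (372,224) and (425,219), giving a centre of about (0.505,-0.178), which agrees with the base end plus 203 mm. I'll refine both parts with the wrist camera from matching poses.

```bash
python3 - <<'E'
from h import *
from station import env
env.open()
def shot(n,x,y,z,ph):
    q=min((down(ph),down(ph+np.pi)),key=lambda o:(lambda q:9 if q is None else abs(q[5]))(env.inverse_kinematics([x,y,z],o)))
    env.reach([x,y,z],q); env.pause(.3)
    p=np.array(env.get_ee_pos()); o=rot(env.get_orientation()); f=env.grab_frame('wrist')
    T=np.eye(4);T[:3,:3]=o;T[:3,3]=p; T=T@np.array(f['tool_from_camera']); f['origin']=T[:3,3]; f['orientation']=T[:3,:3]
    pickle.dump(f,open(n+'.pkl','wb')); print(n,p,f['origin'],f['fov_y'],env.get_joint_pos()[5]); return f
a=shot('wch',.505,-.178,.33,np.radians(4.8))
b=shot('wlid',.578,.206,.302,0.)
cv2.imwrite('pics/w.png',cv2.resize(np.vstack([a['frame'],b['frame']]),None,fx=.75,fy=.75)[:,:,::-1])
print(env.get_time())
E
```

```text
wch [ 0.50512334 -0.17735325  0.3298978 ] [ 0.49892711 -0.10574467  0.50014386] 64.31387623284662 -0.4253798886575252
wlid [0.5782167  0.20526689 0.30215   ] [0.5781712  0.27714738 0.47239018] 64.31387623284662 0.33982512336034404
15.8667
```

View pics/w.png

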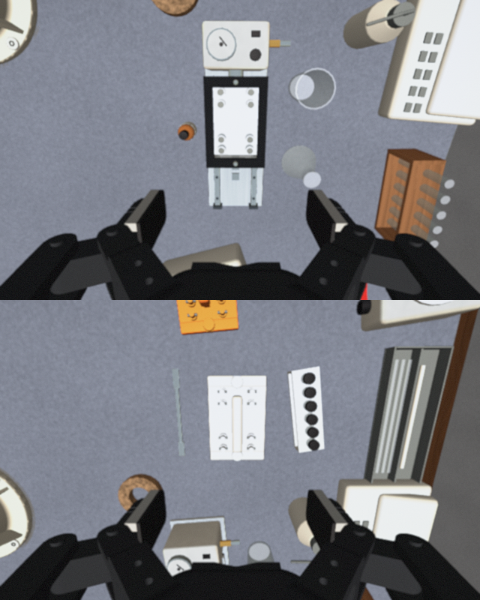

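Top half: the gasket spans full-frame px (274..356,103..223), with pins at about (314,109) and (314,217). Bottom half: the lid is at (316,157) with its bar at (316,163).

```bash
python3 - <<'E'
from h import *
def comp(m,roi,F,z):
    x0,y0,x1,y1=roi; mm=np.zeros((400,640),np.uint8); mm[y0:y1,x0:x1]=m[y0:y1,x0:x1]
    n,l,s,_=cv2.connectedComponentsWithStats(mm);k=1+np.argmax(s[1:,4])
    c=max(cv2.findContours((l==k).astype(np.uint8),0,2)[0],key=cv2.contourArea)
    return s[k][:4],cv2.minAreaRect((plane(F,c.reshape(-1,2),z)[:,:2]*1000).astype(np.float32))
f=pickle.load(open('wch.pkl','rb')); im=f['frame'].astype(int)
for th in(50,60,75): print('gasket',comp(im.max(2)<th,(262,92,368,232),f,.118))
g=im.mean(2); P=[]
for v0,v1 in((102,116),(209,224)):
    s=g[v0:v1,305:324]; w=np.clip(s-90,0,None)*1.0
    # keep component inside gasket nearest middle
    n,l,st,ce=cv2.connectedComponentsWithStats((w>0).astype(np.uint8)); print([(st[i].tolist(),ce[i].round(2).tolist()) for i in range(1,n)])
    k=min(range(1,n),key=lambda i:np.hypot(*(ce[i]-[9,7]))); w=w*(l==k); y,x=np.mgrid[v0:v1,305:324]; P.append(((x*w).sum()/w.sum(),(y*w).sum()/w.sum()))
p=plane(f,P,.1255); d=p[0]-p[1]; print('pins',P,p[:,:2],np.linalg.norm(d),p.mean(0),np.degrees(np.arctan2(-d[0],d[1])))
F=pickle.load(open('wlid.pkl','rb')); im=F['frame'].astype(int)
for th in(140,160,180,200): print('lid',comp(im.min(2)>th,(265,90,370,225),F,.05))
c=cv2.resize(F['frame'][95:220,260:375],None,fx=4,fy=4,interpolation=cv2.INTER_CUBIC)
e=cv2.resize(f['frame'][95:230,262:368],None,fx=4,fy=4,interpolation=cv2.INTER_CUBIC)[:500]
cv2.imwrite('pics/w2.png',np.hstack([c[:500],e[:500,:330]])[:,:,::-1])
E
```

```text
gasket (array([272, 103,  85, 120], dtype=int32), ((504.4547119140625, -177.18692016601562), (97.10414123535156, 146.07745361328125), 4.709628105163574))
gasket (array([272, 103,  85, 120], dtype=int32), ((504.4132080078125, -177.1767120361328), (97.74192810058594, 146.24180603027344), 4.631431579589844))
gasket (array([272, 102,  85, 121], dtype=int32), ((504.38226318359375, -176.68307495117188), (98.32636260986328, 147.17593383789062), 4.66406774520874))
[([6, 4, 7, 7, 39], [8.87, 7.13])]
[([0, 0, 19, 1, 19], [9.0, 0.0]), ([6, 6, 6, 7, 32], [8.62, 9.16]), ([0, 14, 4, 1, 4], [1.5, 14.0]), ([14, 14, 5, 1, 5], [16.0, 14.0])]
pins [(np.float64(313.8246116107931), np.float64(109.1602616516762)), (np.float64(313.559326358765), np.float64(218.26843582546567))] [[ 0.49888537 -0.11115932]
 [ 0.50959113 -0.24210156]] 0.1313791529781388 [ 0.50423825 -0.17663044  0.1255    ] 4.674076298809832
lid (array([275, 100,  81, 116], dtype=int32), ((579.2125854492188, 205.03192138671875), (104.19833374023438, 154.46864318847656), 0.0013115585315972567))
lid (array([276, 100,  80, 115], dtype=int32), ((580.1981811523438, 205.76712036132812), (101.59022521972656, 152.97764587402344), 0.07053019106388092))
lid (array([276, 101,  79, 114], dtype=int32), ((579.8348388671875, 205.201904296875), (100.2878646850586, 151.83277893066406), 0.07625523954629898))
lid (array([277, 101,  78, 113], dtype=int32), ((580.1954956054688, 205.93096923828125), (99.04674530029297, 150.33355712890625), 0.06768820434808731))
```

View pics/w2.png

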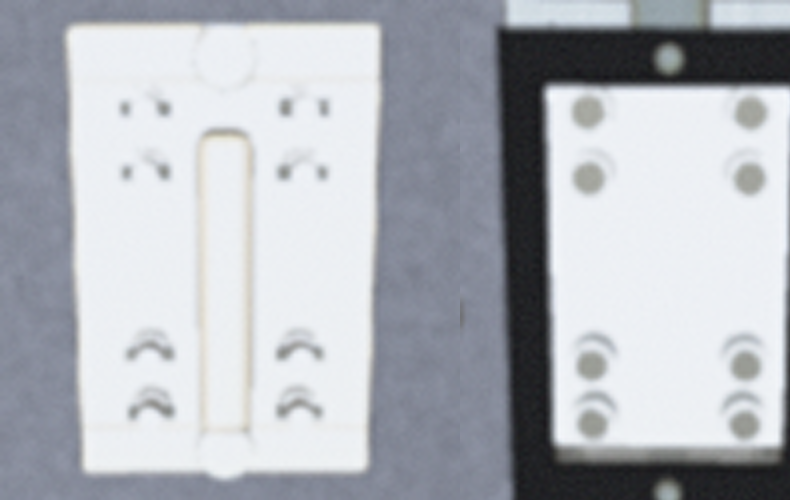

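```bash
python3 - <<'E'
from h import *
from station import env
F=pickle.load(open('wlid.pkl','rb'))
q=np.array([(68,25),(380,25),(368,470),(84,470)])/4.+[260-.375,95-.375]
P=plane(F,q,.05); t=(P[0]+P[1])/2;b=(P[2]+P[3])/2; d=t-b
ph=np.arctan2(-d[0],d[1]); c=P.mean(0); print('sizes',[round(np.linalg.norm(P[i]-P[(i+1)%4]),4) for i in range(4)],'c',c,'yaw deg',np.degrees(ph))
bt=plane(F,(np.array([(225,132),(225,432)])/4.+[259.6,94.6]),.102); print('bar ends',bt)
ph=np.clip(ph,-.02,.02)
o=min((down(ph),down(ph+np.pi)),key=lambda o:abs(env.inverse_kinematics([c[0],c[1],.15],o)[5]))
env.reach([c[0],c[1],.13],o)
print('guard',env.move_linear([c[0],c[1],.068],rate=.06,guard=8),env.get_ee_pos())
env.clamp(); print('w',env.get_width(),env.get_grasp_force(),env.get_wrist_force(),env.get_ee_pos(),env.get_time())
env.move_linear([c[0],c[1],.11],rate=.06); env.pause(.2)
print('w',env.get_width(),env.get_wrist_force(),env.get_torque())
E
```

```text
sizes [np.float64(0.0989), np.float64(0.1491), np.float64(0.0996), np.float64(0.1491)] c [0.58042097 0.20660748 0.05      ] yaw deg 0.25848172520964374
bar ends [[0.58009729 0.25160209 0.102     ]
 [0.58009805 0.16219967 0.102     ]]
guard False [0.5807635  0.20671761 0.06840787]
w 0.013647602456497387 58.89313459396362 [-0.91751308 -0.2447588   3.63709943] [0.58043213 0.20665811 0.06821487] 18.425
w 0.013646104091018936 [ 0.11897832  0.02655891 -2.80608597] [0.05809039 0.01130727 0.0278016 ]
```

```bash
cat > place.py <<'E'
from h import *
from station import env
C=np.array([.5043,-.1767]); ph=np.radians(4.67)
ey=np.array([-np.sin(ph),np.cos(ph)]); ex=np.array([np.cos(ph),np.sin(ph)])
E
python3 - <<'E'
from place import *
p=np.array(env.get_ee_pos()); env.move_linear([p[0],p[1],.25],rate=.2)
o=min((down(ph),down(ph+np.pi)),key=lambda o:(R.from_rotvec(o).inv()*R.from_rotvec(env.get_orientation())).magnitude())
env.move_linear([*C,.25],o,rate=.2)
env.move_linear([*C,.168],o,rate=.1); env.pause(.3)
print(env.get_ee_pos(),env.get_wrist_force(),env.get_width(),env.get_time())
g=env.move_linear([*C,.140],o,rate=.02,guard=3)
print(g,env.get_ee_pos(),env.get_wrist_force(),env.get_torque(),env.get_time())
E
```

```text
[ 0.50452809 -0.17678586  0.16841435] [-0.27915989  0.08576354 -2.12620567] 0.013426796361272721 23.6917
True [ 0.50409843 -0.17672432  0.1492772 ] [ 1.5402313  -1.04407854  3.80916292] [-0.15805621 -0.10375701 -0.01073857] 24.6
```

Contact came at TCP z 0.149, so the lid underside is at 0.117. That means it dropped over the pins (resting on their tips would give 0.158). Now press.

```bash
python3 - <<'E'
from place import *
z0=env.get_ee_pos()[2]
for k in range(8):
    p=env.get_ee_pos(); g=env.move_linear([*C,z0-.001*(k+1)],rate=.015,guard=15); env.pause(.3)
    F=env.get_wrist_force(); print(k,g,np.round(env.get_ee_pos(),4),np.round(F,1),np.round(env.get_torque(),2))
    if F[2]>13: break
env.pause(.5); print(env.get_wrist_force(),env.get_width(),env.get_grasp_force(),env.get_time())
for n in('scene','top'):
    f=env.grab_frame(n); pickle.dump(f,open(n+'2.pkl','wb'))
    if n=='scene': cv2.imwrite('pics/s2.png',cv2.resize(f['frame'][130:260,130:330],None,fx=4,fy=4,interpolation=cv2.INTER_CUBIC)[:,:,::-1])
E
```

```text
0 False [ 0.5044 -0.1769  0.1485] [-2.4 -1.6  4.9] [-0.21  0.22 -0.01]
1 False [ 0.5044 -0.1769  0.1476] [-1.9 -1.7  5.9] [-0.24  0.39 -0.04]
2 False [ 0.5044 -0.177   0.1468] [-4.2 -1.6  8.2] [-0.27  0.49 -0.  ]
3 False [ 0.5044 -0.177   0.1459] [-3.  -1.5  9.3] [-0.27  0.54  0.02]
4 False [ 0.5045 -0.177   0.1451] [-4.6 -2.2 12.7] [-0.26  0.69 -0.01]
5 False [ 0.5046 -0.1774  0.1451] [-7.2 -2.5 20.6] [-0.35  1.26 -0.05]
[-6.47723446 -1.94021429 20.96797335] 0.01378913085973653 61.39546751976013 28.4
```

View pics/s2.png

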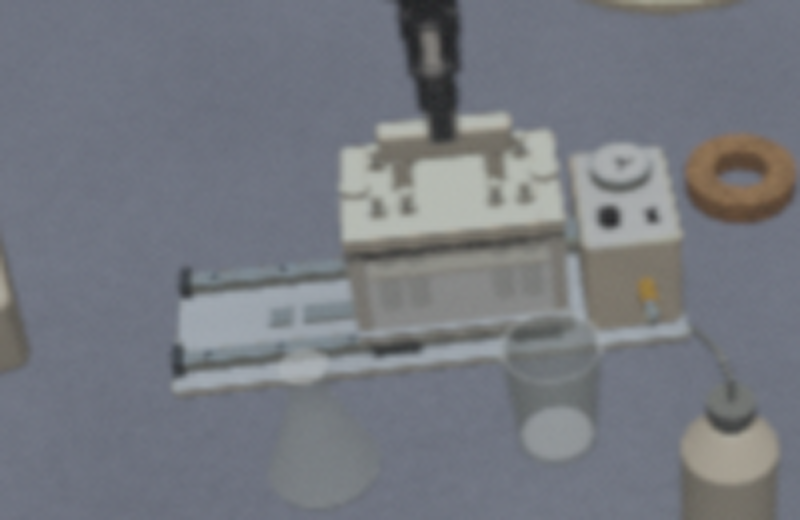

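The scene view shows the lid flush on the chamber by the pump block, at crop (450,200), with the bar still gripped. Travel bottomed out after about 5 mm at 21 N, so the gasket is fully squeezed. The dock position agrees with the base geometry to about 2 mm.

```bash
python3 - <<'E'
from station import env
print(env.finish_job())
E
```

```text
the job is handed in; nothing more can be done
None
```

I handed the job in with the carrier docked, the lid over both pins and held pressed down at about 21 N, and the gasket fully squeezed by my measurements; the hand-in call returned no verdict.

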